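Clear the labware dryer's catch tray and sort the parts

TASK

Pause the labware dryer by pushing its red-knobbed lever fully over, away from the robot, before you touch any part. Then collect every finished part from its steel catch tray, putting the amber bottles inside the grey tote and the blue screw caps inside the yellow bin. When the tray is cleared, pull the lever fully back towards the robot to set the dryer running again, and leave the flask, the red lid and the wash bottle where they stand.

Things in the scene. Friction and masses are not known exactly. Their poses are not given: they have to be found in the camera images.
- dryer: White labware dryer with steel catch tray, fixed. Origin: centre of the tray's underside, on the table; z up, x away from the robot, y to its left at yaw 0. Tray 270 (x) by 330 (y) mm outside, floor top at 6 mm, lip 6 mm thick, 16 mm above the table. Housing (420 x 360, 190 mm high) on the -y side from y = -230 mm outward. Lever beside the tray's +y edge.
- lever_pivot (a point): Hinge point of the lever, fixed in the dryer at (30, 205, 22) mm, 22 mm above the table, in the top of a small grey block 70 (x) by 50 (y) by 25 mm high. The hinge axis is the dryer's y; the point's axes are the dryer's.
- lever_tip (a point): Centre of the red ball (26 mm diameter) at the end of the lever's steel rod (10 mm thick), 80 mm from the pivot.
- lever (a joint): Lever angle, rad: 0 = running, leaning 0.5 rad towards the robot (dryer -x); 1.0 = fully paused, leaning 0.5 rad away (dryer +x). Upright at 0.5. It needs about 1 N at the ball and stays where it is left.
- bottle_tote: Grey open-topped tote, fixed, for the bottles: 240 (x) by 150 (y) by 70 mm high, walls and floor 5 mm. Origin: centre of its underside, on the table; z up. It and the yellow bin may change places.
- cap_bin: Yellow open-topped bin, fixed, for the caps: same size and origin as the grey tote.
- flask: Bystander: round glass flask (90 mm across, 154 mm high) on a cork ring. Origin: centre of the underside. Leave alone.
- red_lid: Bystander: red plastic lid, 70 mm across, 35 mm high. Origin: centre of the underside. Leave alone.
- wash_bottle: Bystander: white bottle, blue cap, 60 mm across, 150 mm high. Origin: centre of the underside. Leave alone.
- bottle1: Finished part: amber square bottle with a round black cap, 60 g, lying on a flat side. Body 32 by 32 mm, 54 mm long (along its x axis); the 25 mm diameter cap ends 47 mm from the origin on +x. Origin: centre of the square body, 16 mm above what it lies on. None if absent (2 or 3 are present).
- bottle2: Finished part: amber square bottle with a round black cap, 60 g, lying on a flat side. Body 32 by 32 mm, 54 mm long (along its x axis); the 25 mm diameter cap ends 47 mm from the origin on +x. Origin: centre of the square body, 16 mm above what it lies on. None if absent (2 or 3 are present).
- bottle3: Finished part: amber square bottle with a round black cap, 60 g, lying on a flat side. Body 32 by 32 mm, 54 mm long (along its x axis); the 25 mm diameter cap ends 47 mm from the origin on +x. Origin: centre of the square body, 16 mm above what it lies on. None if absent (2 or 3 are present).
- cap1: Finished part: blue screw cap, a 44 mm diameter, 24 mm high disc, 25 g, lying flat. Origin: its centre, 12 mm above what it lies on; z is its round axis. None if absent (2 or 3 are present).
- cap2: Finished part: blue screw cap, a 44 mm diameter, 24 mm high disc, 25 g, lying flat. Origin: its centre, 12 mm above what it lies on; z is its round axis. None if absent (2 or 3 are present).
- cap3: Finished part: blue screw cap, a 44 mm diameter, 24 mm high disc, 25 g, lying flat. Origin: its centre, 12 mm above what it lies on; z is its round axis. None if absent (2 or 3 are present).
Mind the look-alikes: they are no part of the job. Leave any green, pink or white look-alike of the bottle3 alone.

How it is judged:
By the outcome, as a careful person would: the job done as asked, in the order asked, and still so for the second after the job is handed in, with the robot touching nothing.
Of bottle1, bottle2, bottle3 only 2 to 3 are there at a start; the rules pass over those that are not, and their reading is None.
Of cap1, cap2, cap3 only 2 to 3 are there at a start; the rules pass over those that are not, and their reading is None.
At some moment in a run one of bottle1, bottle2, bottle3, cap1, cap2, cap3 may be knocked a few centimetres aside while the robot is not near it.
Once in a run the grip may slacken for a moment while it holds something.
It also fails if it takes over 210 s, if anything falls off the work surface, if the arm or the gripper's body presses on something with over 40 N, if the wrist force passes 120 N, or if a joint passes its speed limit or range.

ROBOT

A 6-joint arm with a two-finger parallel gripper is mounted at the origin on the work surface. World frame = base frame: x ahead of the robot, y to its left, z up, the work surface at z = 0. Lengths are in mm, angles in rad, forces in N, time in s.
With the tool pointing down it reaches from about 375 to 825 mm from the base axis. Payload 5.5 kg.
Tool frame: the origin (TCP) lies at the very end of the fingers, on their centre line; the grasp point (between the pads) lies 19 mm behind it; z points along the fingers, y is the line along which they close (so a half turn about z gives the same grasp; the last joint's range is limited). The gripper opens to 85 mm and grips with 20 to 120 N. Pads are 22 mm wide; open, the fingers measure 114 mm over their backs; the gripper's body (76 mm by 85 mm) begins 54 mm behind the grasp point. The pads swing forward as they close: fully open they stand 13 mm farther back than shut.
Start: joints at [1.134, 0.314, -0.047, 1.21, 0, 1.571], TCP at [253.821, 543.663, 231.299] pointing down, gripper open.
Joint ranges: [-2.67, 2.67], [-0.69, 1.73], [-1.03, 1.25], [-2.08, 2.16], [-1.42, 1.45], [-3.14, 3.14]. Speed limits (rad/s): [2.39, 2.39, 3.01, 3.14, 3.14, 3.14].

INTERFACE

Orientations are given as a unit quaternion [w, x, y, z].
In Python, from cell import get_state, imaging, r gives the robot as it stands.
- The arm moves only by the shell command python3 -m inch 'ROWS'. ROWS is JSON, a list of rows, each a list of 5 numbers: the shift along the tool's x, y, z in cm, then the turn about the tool's z in rad, then the closure, from 0 (fully open) to 1 (shut). A call has 1 to 8 rows; each row shifts and turns the commanded pose from where the row before left it, along the tool's axes as they then stand; what a row does not reach is not made up. A row lasts 1/12 s, in which the tool goes at most 41.7 mm and 7.16 degrees, less where a joint would pass 70% of its speed; a pose out of reach is approached as far as the arm can. A call is refused whole if a number of a shift passes 4.17 or a number of a turn 0.125, either way. A call with a gripper value outside its range is refused whole. The fingers move at their own pace and stop on an object; the grip force is fixed at half the most. Time passes only in rows, so rows that do not move let the fingers close. It gives the time, the measured TCP pose, the force, the opening and the grip force at its end, in the units of the state.
- get_state(): the state, without advancing time (a new reading comes with each control period).
- imaging.camera(name): name is "side" or "top"; returns a dict with "image" (400x640x3 uint8, blue, green, red), "intrinsics" (3x3 intrinsics, pixels), "k1" (the pictures are not rectified: a ray, as slopes to the right and down, at radius r is drawn at 1 + k1 r^2 times it, then the intrinsics apply), "R" (3x3) and "t" (3): a world point X has camera coordinates R X + t. Camera axes: x right, y down, z forward; pixel columns grow to the right and rows downward; lengths in mm; the calibration is good to about 2 mm. A picture is of the moment at which its call begins. There is no depth.
- r.finish_job(): hands the job in; it is judged then, once.
The state is a dict: "clock": time; "joint_pos": joint angles; "joint_vel": joint speeds; "joint_efforts": joint torques, N m; "tool_pos": TCP position; "tcp_rot": TCP orientation; "wrist_force": force on the tool from outside, world axes, zero at the start; "wrist_torque": the same for the moment, N m; "gripper_width": finger opening in mm; "gripper_force": force on a finger pad.
Only numpy, scipy, OpenCV 4.12 (cv2) and the standard library are available. Lean on these libraries where they do the work, as an engineer would, in place of code of your own. Each camera call takes 0.05 s, during which the arm holds its last target. There are 200 camera calls.

## Working session

There is one attempt and no reset: what is moved stays moved. The work goes in short steps, Python scripts to look and compute and a shell command to move; the robot and the scene stay as the last step left them, time stands still between calls to the robot, and variables do not carry over. Pictures are saved under pics/ and viewed, at most 14 in all, crops included, and the job is handed in when it is done.

```bash
mkdir -p pics; ls; cat > h.py <<'E'
import numpy as np, cv2
from cell import get_state, imaging, r
from scipy.spatial.transform import Rotation as Ro
def cam(n): return imaging.camera(n)
def ray(c,u,v):
    K=np.array(c["intrinsics"]);k=c["k1"]
    p=cv2.undistortPoints(np.array([[[u,v]]],float),K,np.array([k,0,0,0.]))[0,0]
    R=np.array(c["R"]);t=np.array(c["t"])
    return -R.T@t, R.T@np.array([p[0],p[1],1])
def at(c,u,v,z):
    o,d=ray(c,u,v); return (o+d*(z-o[2])/d[2]).round(1)
def proj(c,X):
    X=np.array(X,float).reshape(-1,1,3);R=np.array(c["R"]);t=np.array(c["t"],float)
    return cv2.projectPoints(X,cv2.Rodrigues(R)[0],t,np.array(c["intrinsics"]),np.array([c["k1"],0,0,0.]))[0][:,0]
E
python3 - <<'E'
from h import *
for n in("top","side"):
    c=cam(n); cv2.imwrite(f"pics/{n}0.png",c["image"]); print(n,c["intrinsics"],c["k1"],ray(c,320,200))
s=get_state(); print(s)
R=Ro.from_quat(np.roll(s["tcp_rot"],-1)).as_matrix();print(R.round(3))
E
```

```text
pics
top [[429.41216365   0.         306.99029519]
 [  0.         429.41216365 203.73585604]
 [  0.           0.           1.        ]] -0.08846379974192162 (array([ 411.36396333,  -25.43532815, 1115.27779505]), array([ 0.12269593, -0.022897  , -0.99268081]))
side [[397.94092908   0.         323.74026131]
 [  0.         397.94092908 195.05499263]
 [  0.           0.           1.        ]] -0.02278616606773776 (array([ 407.70926926, -833.85217741,  627.79539568]), array([ 0.12460893,  0.81958135, -0.55946563]))
{'clock': 0.1, 'joint_pos': array([ 1.13394890e+00,  3.14150778e-01, -4.79481999e-02,  1.21022016e+00,
       -2.17801834e-05,  1.57080849e+00]), 'joint_vel': array([ 2.72609594e-03, -1.62501623e-03,  2.19904942e-03,  8.83766191e-05,
        7.13438838e-04, -8.87443546e-05]), 'joint_efforts': array([-9.53222552e-04, -5.40766025e+01,  3.40542519e+01,  1.11629663e-02,
        1.90997810e-05, -1.06134429e-06]), 'tool_pos': array([253.64048528, 543.18603308, 230.53705011]), 'tcp_rot': array([-1.54353468e-04,  2.16696926e-01,  9.76238630e-01, -7.45673528e-04]), 'wrist_force': array([ 0.36887519,  0.1120147 , -0.06172531]), 'wrist_torque': array([-0.02083595, -0.01261106, -0.01105925]), 'gripper_force': 0.0, 'gripper_width': 85.8354321687217}
[[-0.906  0.423 -0.001]
 [ 0.423  0.906 -0.001]
 [-0.    -0.002 -1.   ]]
```

View pics/top0.png

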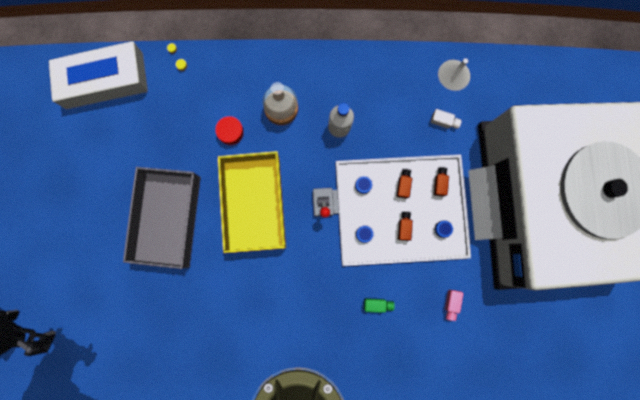

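View pics/side0.png

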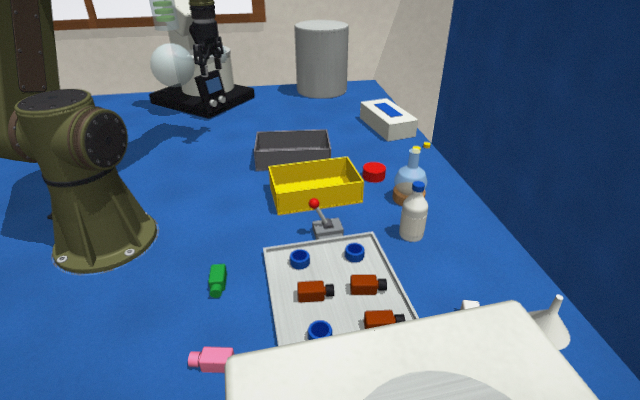

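The pictures show 3 amber bottles and 3 blue caps in the tray (top px x 337–470, y 155–265), the lever knob at (325,212), the yellow bin at (252,202) and the grey tote at (162,218). Next I measure them.

```bash
cat >> h.py <<'E'
def blobs(c,lo,hi,amin,box):
    im=c["image"]; x0,x1,y0,y1=box
    m=cv2.inRange(cv2.cvtColor(im,cv2.COLOR_BGR2HSV),np.array(lo),np.array(hi))
    k=np.zeros_like(m);k[y0:y1,x0:x1]=m[y0:y1,x0:x1]
    n,l,st,ce=cv2.connectedComponentsWithStats(k)
    return [(ce[i],st[i,4],cv2.minAreaRect(np.argwhere(l==i)[:,::-1].astype(np.float32)),l==i) for i in range(1,n) if st[i,4]>=amin]
def parts(c,box=(342,466,160,262)):
    # bottles: amber top face ~z 38; caps z 30
    out=[]
    for ce,a,rc,m in blobs(c,(0,150,60),(18,255,255),40,box):
        w=np.array([at(c,*p,30)[:2] for p in cv2.boxPoints(rc)])
        rr=cv2.minAreaRect(w.astype(np.float32)); out.append(("bottle",ce.round(1),a,at(c,*ce,32)[:2],np.round(rr[1]),rr[2]))
    for ce,a,rc,m in blobs(c,(105,120,60),(130,255,255),60,box):
        hull=cv2.convexHull(np.argwhere(m)[:,::-1].astype(np.float32)); e,rad=cv2.minEnclosingCircle(hull)
        out.append(("cap",ce.round(1),a,at(c,*e,24)[:2],round(rad,1)))
    return out
E
python3 - <<'E'
from h import *
c=cam("top")
for o in parts(c): print(o)
for n,ps,z in [("tray",[(337,160),(461,155),(470,258),(342,265)],16),("yellow",[(218,156),(276,152),(284,248),(222,254)],70),("grey",[(137,168),(199,173),(187,268),(126,263)],70),("knob",[(325,212)],92)]:
    w=np.array([at(c,*p,z)[:2] for p in ps]);print(n,w.tolist(),w.mean(0))
im=cv2.resize(c["image"][140:280,300:480],None,fx=4,fy=4,interpolation=cv2.INTER_CUBIC);cv2.imwrite("pics/crop.png",im)
E
```

```text
('bottle', array([441.5, 184. ]), np.int32(238), array([ 589.2, -362.7]), array([29., 58.]), 88.40052795410156)
('bottle', array([404.1, 186. ]), np.int32(244), array([ 583.1, -265.6]), array([30., 58.]), 80.88213348388672)
('bottle', array([405. , 228.8]), np.int32(247), array([ 473.4, -266.2]), array([30., 56.]), 83.5216293334961)
('cap', array([363.3, 184.6]), np.int32(211), array([ 586.6, -162. ]), 8.2)
('cap', array([443.6, 228.7]), np.int32(224), array([ 475.2, -367.5]), 8.6)
('cap', array([364.1, 233.9]), np.int32(219), array([ 460.7, -163.2]), 8.3)
tray [[652.8, -94.7], [669.8, -422.6], [400.1, -437.5], [381.3, -107.6]] [ 526.  -265.6]
yellow [[649.4, 205.6], [660.2, 60.5], [422.6, 37.1], [406.5, 188.0]] [534.675 122.8  ]
grey [[618.4, 411.1], [606.1, 251.8], [371.4, 273.1], [380.8, 426.7]] [494.175 340.675]
knob [[509.0, -61.1]] [509.  -61.1]
```

View pics/crop.png

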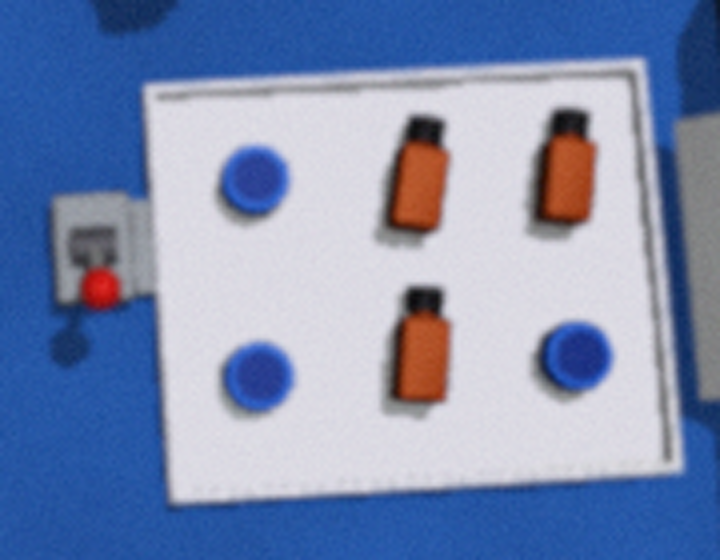

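The fit agrees with the drawing. The dryer is at (526,-266), yaw about 0.05. That puts the running ball at (507,-61,92) and I measured (509,-61). Next I turn the tool and go to the lever with the fingers shut.

```bash
python3 -m inch '[[0,0,0,-0.109,1],[0,0,0,-0.109,1],[0,0,0,-0.109,1],[0,0,0,-0.109,1],[-1.2,-4,0,0,1],[-1.2,-4,0,0,1],[-1.2,-4,0,0,1],[-1.2,-4,0,0,1]]'; python3 -m inch '[[-1.2,-4,0,0,1],[-1.2,-4,0,0,1],[-1.2,-4,0,0,1],[-1.2,-4,0,0,1],[-1.2,-4,0,0,1],[-1.2,-4,0,0,1],[-1.2,-4,0,0,1],[-1.2,-4,0,0,1]]'
```

```text
clock: 0.82
tool_pos: [301.4, 382.2, 230.8]
tcp_rot: [-0.0, -0.0, 1.0, -0.0]
wrist_force: [1.1, 0.3, 0.5]
gripper_width: -0.2
gripper_force: 0.0
clock: 1.48
tool_pos: [397.0, 62.6, 231.4]
tcp_rot: [0.0, 0.0, 1.0, 0.0]
wrist_force: [0.7, 0.6, -0.4]
gripper_width: 0.0
gripper_force: 0.0
```

```bash
python3 -m inch '[[-1.7,-4,0,0,1],[-1.7,-4,0,0,1],[-1.8,-4,0,0,1],[0,-0.3,4,0,1],[0,0,4,0,1],[0,0,4,0,1],[0,0,3.3,0,1],[0,0,0,0,1]]'; python3 -m inch '[[-1.5,0,0,0,1],[-1.5,0.1,0,0,1],[-1.5,0.1,0,0,1],[-1.5,0.1,0,0,1],[-1.5,0,0,0,1],[-1.5,0.1,0,0,1],[-0.5,0,0,0,1],[0,0,0,0,1]]'; python3 -m inch '[[-0.4,0,0,0,1],[0,0,0,0,1]]'
python3 - <<'E'
from h import *
c=cam("side"); cv2.imwrite("pics/side1.png",cv2.resize(c["image"][150:260,240:400],None,fx=4,fy=4)); c=cam("top")
for ce,a,rc,m in blobs(c,(0,180,90),(6,255,255),10,(300,345,180,240)): print(ce,a,at(c,*ce,95))
E
```

```text
clock: 2.15
tool_pos: [441.2, -52.7, 72.6]
tcp_rot: [-0.005, 0.001, 1.0, 0.001]
wrist_force: [-1.6, 1.7, -0.2]
gripper_width: 0.2
gripper_force: 0.0
clock: 2.82
tool_pos: [543.5, -49.1, 79.8]
tcp_rot: [0.001, 0.0, 1.0, -0.0]
wrist_force: [0.2, -0.1, -0.4]
gripper_width: 0.1
gripper_force: 0.0
clock: 2.98
tool_pos: [545.7, -49.2, 78.8]
tcp_rot: [0.0, 0.0, 1.0, -0.0]
wrist_force: [0.1, -0.1, 1.4]
gripper_width: -0.0
gripper_force: 0.0
```

View pics/side1.png

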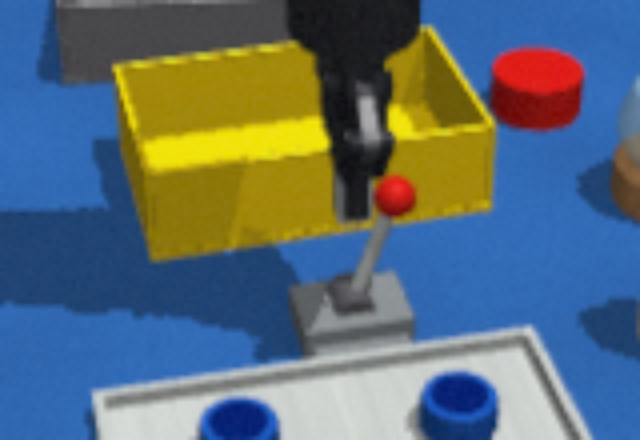

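The lever (knob at (395,195) in the crop) is past upright and the fingers are still in contact. I keep pushing to the stop, centring in y.

```bash
python3 -m inch '[[-0.5,-0.4,0,0,1],[-0.5,-0.3,0,0,1],[-0.5,0,0,0,1],[0,0,0,0,1]]'; python3 -m inch '[[-0.4,0,0,0,1],[0,0,0,0,1]]';python3 -m inch '[[-0.3,0,0,0,1],[0,0,0,0,1]]'
```

```text
clock: 3.42
tool_pos: [557.7, -56.9, 77.5]
tcp_rot: [-0.003, 0.001, 1.0, -0.0]
wrist_force: [-9.0, -0.6, 5.9]
gripper_width: 0.0
gripper_force: 4.8
clock: 3.58
tool_pos: [558.0, -56.9, 76.9]
tcp_rot: [-0.006, 0.001, 1.0, -0.001]
wrist_force: [-18.7, -1.4, 11.8]
gripper_width: -0.4
gripper_force: 9.5
clock: 3.75
tool_pos: [558.2, -56.8, 76.4]
tcp_rot: [-0.009, 0.001, 1.0, -0.001]
wrist_force: [-25.4, -1.4, 15.6]
gripper_width: -0.2
gripper_force: 13.2
```

Force has risen to 25 N with no motion, so the lever is at its stop. I back off, lift, and check the lever and the parts.

```bash
python3 -m inch '[[2,0,0,0,1],[3,0,0,0,1],[0,0,-4,0,0.24],[0,0,-4,0,0.24],[0,0,-3,0,0.24],[0,4,0,0,0.24],[0,4,0,0,0.24],[0,0,0,0,0.24]]'
cat >> h.py <<'E'
def knob(c):
    for ce,a,rc,m in blobs(c,(0,180,90),(6,255,255),10,(305,345,170,240)): print("knob",ce.round(1),a,at(c,*ce,95))
E
python3 - <<'E'
from h import *
c=cam("top"); knob(c)
for o in parts(c): print(o)
E
```

```text
clock: 4.42
tool_pos: [519.0, 28.7, 189.5]
tcp_rot: [0.001, -0.002, 1.0, 0.002]
wrist_force: [-0.8, -0.4, -0.1]
gripper_width: 65.0
gripper_force: 0.0
knob [322.9 182.1] 36 [580.9 -55.6  95. ]
('bottle', array([441.4, 183.9]), np.int32(238), array([ 589.4, -362.6]), array([29., 56.]), 88.32454681396484)
('bottle', array([404.1, 186.1]), np.int32(244), array([ 582.8, -265.6]), array([30., 58.]), 80.8979263305664)
('bottle', array([405. , 228.8]), np.int32(250), array([ 473.4, -266.1]), array([31., 56.]), 89.1786117553711)
('cap', array([363.3, 184.6]), np.int32(209), array([ 586.7, -161.8]), 8.2)
('cap', array([443.6, 228.6]), np.int32(222), array([ 474.9, -367.5]), 8.6)
('cap', array([364.1, 233.8]), np.int32(217), array([ 460.7, -163.2]), 8.3)
```

Lever reads fully over (581,-56). First cap: the near-left one at (461,-163).

```bash
python3 -m inch '[[1.2,-3.9,0,0,0.24],[1.2,-3.9,0,0,0.24],[1.2,-3.8,0,0,0.24],[1.1,-3.8,0,0,0.24],[1.1,-3.8,0,0,0.24],[0,0,4,0,0.24],[0,0,4,0,0.24],[0,0,4,0,0.24]]'; python3 -m inch '[[0,0,3,0,0.24],[0,0,2,0,0.24],[0,0,0.8,0,0.24],[0,0,0,0,0.24]]';python3 -m inch '[[0,0,0,0,0.6],[0,0,0,0,1],[0,0,0,0,1],[0,0,0,0,1]]'
```

```text
clock: 5.13
tool_pos: [460.1, -170.7, 67.7]
tcp_rot: [0.001, 0.002, 1.0, -0.001]
wrist_force: [0.6, -0.2, -1.1]
gripper_width: 64.9
gripper_force: 0.0
clock: 5.47
tool_pos: [457.9, -168.3, 8.4]
tcp_rot: [-0.002, 0.001, 1.0, 0.0]
wrist_force: [0.3, -0.1, 0.1]
gripper_width: 64.9
gripper_force: 0.0
clock: 5.8
tool_pos: [461.3, -168.8, 12.1]
tcp_rot: [0.002, 0.0, 1.0, -0.001]
wrist_force: [-1.5, -0.8, 5.9]
gripper_width: 41.7
gripper_force: 61.0
```

```bash
python3 -m inch '[[0,0,-2,0,1],[0,0,-4,0,1],[0,0,-4,0,1],[0,0,-4,0,1],[0,0,-2,0,1],[-1.7,3.7,0,0,1],[-1.7,3.7,0,0,1],[-1.7,3.7,0,0,1]]'; python3 -m inch '[[-1.7,3.7,0,0,1],[-1.7,3.7,0,0,1],[-1.7,3.7,0,0,1],[-1.7,3.7,0,0,1],[-1.7,3.7,0,0,1],[0,0,0,0,1],[0,0,0,0,1]]'
```

```text
clock: 6.47
tool_pos: [512.0, -56.5, 172.4]
tcp_rot: [0.002, 0.002, 1.0, -0.0]
wrist_force: [0.9, -0.2, -0.4]
gripper_width: 41.7
gripper_force: 60.9
clock: 7.05
tool_pos: [596.5, 130.0, 170.7]
tcp_rot: [0.001, -0.001, 1.0, 0.0]
wrist_force: [-0.6, -0.5, -0.7]
gripper_width: 42.0
gripper_force: 60.9
```

```bash
python3 -m inch '[[0,0,4,0,1],[0,0,4,0,1],[0,0,4,0,1],[0,0,1,0,1],[0,0,0,0,1],[0,0,0,0,0.24],[0,0,0,0,0.24],[0,0,0,0,0.24]]'; python3 -m inch '[[0,0,-4,0,0.24],[0,0,-4,0,0.24],[0,0,-4,0,0.24],[0,0,-2,0,0.24],[0.1,-3.65,0,0,0.24],[0.1,-3.65,0,0,0.24],[0.1,-3.65,0,0,0.24],[0.1,-3.65,0,0,0.24]]'
python3 - <<'E'
from h import *
c=cam("top"); knob(c)
for o in parts(c): print(o)
print(parts(c,(200,300,140,260)))
E
```

```text
clock: 7.72
tool_pos: [598.2, 128.0, 43.3]
tcp_rot: [0.002, 0.001, 1.0, 0.0]
wrist_force: [-1.1, 0.4, -0.0]
gripper_width: 65.0
gripper_force: 0.0
clock: 8.38
tool_pos: [592.7, -19.5, 183.1]
tcp_rot: [0.002, -0.0, 1.0, -0.0]
wrist_force: [-0.0, -1.2, -0.3]
gripper_width: 64.7
gripper_force: 0.0
('bottle', array([441.4, 183.9]), np.int32(242), array([ 589.4, -362.5]), array([30., 59.]), 83.64887237548828)
('bottle', array([404.1, 186. ]), np.int32(244), array([ 582.9, -265.7]), array([30., 59.]), 80.96051788330078)
('bottle', array([405. , 228.9]), np.int32(249), array([ 473.2, -266. ]), array([31., 54.]), 89.14008331298828)
('cap', array([363.3, 184.6]), np.int32(210), array([ 586.7, -161.8]), 8.2)
('cap', array([443.6, 228.7]), np.int32(224), array([ 475.2, -367.5]), 8.6)
[('cap', array([213.5, 194.5]), np.int32(2793), array([545.7, 189.7]), 65.1), ('cap', array([245.9, 178.8]), np.int32(68), array([598.2, 135.5]), 6.8)]
```

```bash
python3 -m inch '[[0.15,-3.55,0,0,0.24],[0.15,-3.55,0,0,0.24],[0.15,-3.55,0,0,0.24],[0.15,-3.55,0,0,0.24],[0,0,4,0,0.24],[0,0,4,0,0.24],[0,0,4,0,0.24],[0,0,3,0,0.24]]'; python3 -m inch '[[0,0,2.2,0,0.24],[0,0,0,0,0.24],[0,0,0,0,0.24],[0,0,0,0,0.7],[0,0,0,0,1],[0,0,0,0,1],[0,0,0,0,1]]'
```

```text
clock: 9.1
tool_pos: [585.7, -160.6, 29.6]
tcp_rot: [0.001, 0.001, 1.0, -0.0]
wrist_force: [-1.1, -0.1, 0.0]
gripper_width: 65.1
gripper_force: 0.0
clock: 9.68
tool_pos: [588.3, -160.9, 11.7]
tcp_rot: [0.003, 0.0, 1.0, -0.001]
wrist_force: [-0.4, -0.6, 5.3]
gripper_width: 41.8
gripper_force: 60.5
```

```bash
python3 -m inch '[[0,0,-3,0,1],[0,0,-4,0,1],[0,0,-4,0,1],[0,0,-4,0,1],[0,0,-2,0,1],[0.65,3.55,0,0,1],[0.65,3.55,0,0,1],[0.65,3.55,0,0,1]]'; python3 -m inch '[[0.65,3.55,0,0,1],[0.65,3.55,0,0,1],[0.65,3.55,0,0,1],[0.65,3.55,0,0,1],[0.65,3.55,0,0,1],[0,0,0,0,1],[0,0,0,0,1]]'; python3 -m inch '[[0,0,4,0,1],[0,0,4,0,1],[0,0,4,0,1],[0,0,2,0,1],[0,0,0,0,1],[0,0,0,0,0.24],[0,0,0,0,0.24],[0,0,0,0,0.24]]'
```

```text
clock: 10.35
tool_pos: [567.3, -53.1, 181.5]
tcp_rot: [0.003, 0.001, 1.0, -0.0]
wrist_force: [0.1, 0.1, -0.0]
gripper_width: 41.8
gripper_force: 60.9
clock: 10.93
tool_pos: [534.3, 125.8, 180.4]
tcp_rot: [0.002, -0.001, 1.0, 0.0]
wrist_force: [0.8, -0.9, 0.0]
gripper_width: 41.9
gripper_force: 60.9
clock: 11.6
tool_pos: [536.3, 123.9, 40.9]
tcp_rot: [0.002, 0.001, 1.0, 0.0]
wrist_force: [0.3, 0.1, -0.1]
gripper_width: 64.5
gripper_force: 0.0
```

```bash
python3 -m inch '[[0,0,-4,0,0.24],[0,0,-4,0,0.24],[0,0,-4,0,0.24],[0,0,-3,0,0.24],[0.47,-3.78,0,0,0.24],[0.47,-3.78,0,0,0.24],[0.47,-3.78,0,0,0.24],[0.47,-3.78,0,0,0.24]]';python3 -m inch '[[0.47,-3.78,0,0,0.24],[0.47,-3.78,0,0,0.24],[0.47,-3.78,0,0,0.24],[0.47,-3.78,0,0,0.24],[0.47,-3.78,0,0,0.24],[0,0,0,0,0.24]]'
python3 - <<'E'
from h import *
c=cam("top"); knob(c)
for o in parts(c): print(o)
print(parts(c,(220,280,150,250)))
E
```

```text
clock: 12.27
tool_pos: [515.8, -28.8, 191.1]
tcp_rot: [0.002, -0.0, 1.0, -0.0]
wrist_force: [0.5, 0.7, -0.8]
gripper_width: 64.6
gripper_force: 0.0
clock: 12.77
tool_pos: [491.4, -222.9, 190.8]
tcp_rot: [0.002, 0.004, 1.0, -0.002]
wrist_force: [-0.4, 0.1, -0.3]
gripper_width: 65.2
gripper_force: 0.0
knob [322.9 182.4] 40 [580.2 -55.7  95. ]
('bottle', array([403.9, 185.1]), np.int32(222), array([ 585.3, -265.1]), array([31., 55.]), 89.05217742919922)
('bottle', array([404.3, 232.8]), np.int32(152), array([ 463.3, -264.1]), array([30., 38.]), 82.0844955444336)
[('cap', array([239.5, 151.2]), np.int32(154), array([670.8, 140. ]), 27.1), ('cap', array([250., 180.]), np.int32(190), array([596.9, 130.2]), 7.8), ('cap', array([252.2, 203.7]), np.int32(199), array([535.3, 123.2]), 7.9)]
```

```bash
python3 -m inch '[[0.47,-3.78,0,0,0.24],[0.47,-3.78,0,0,0.24],[0.47,-3.78,0,0,0.24],[0.47,-3.78,0,0,0.24],[0,0,4,0,0.24],[0,0,4,0,0.24],[0,0,4,0,0.24],[0,0,2,0,0.24]]'
python3 - <<'E'
from h import *
c=cam("side"); print(parts(c,(240,420,230,360))); print(proj(c,[[475,-367,30],[460,-163,30]]))
cv2.imwrite("pics/side2.png",c["image"][100:400])
E
```

```text
clock: 13.48
tool_pos: [471.2, -365.5, 45.4]
tcp_rot: [-0.001, 0.0, 1.0, 0.001]
wrist_force: [-1.0, 0.1, -1.2]
gripper_width: 64.7
gripper_force: 0.0
[('bottle', array([363.8, 284.5]), np.int32(520), array([ 580.7, -279. ]), array([53., 59.]), 80.43780517578125), ('bottle', array([302.1, 292.1]), np.int32(165), array([ 454.5, -278.9]), array([51., 19.]), 82.65122985839844), ('bottle', array([378.6, 318.1]), np.int32(433), array([ 587. , -366.3]), array([67., 37.]), 3.8785240650177), ('cap', array([256.9, 288.6]), np.int32(3958), array([ 382.4, -256.6]), 66.1), ('cap', array([400.6, 260.4]), np.int32(1974), array([ 628., -247.]), 57.4), ('cap', array([310.8, 331.7]), np.int32(88), array([ 460., -368.]), 8.2)]
[[319.02308524 327.30420746]
 [298.43844885 253.93215936]]
```

View pics/side2.png

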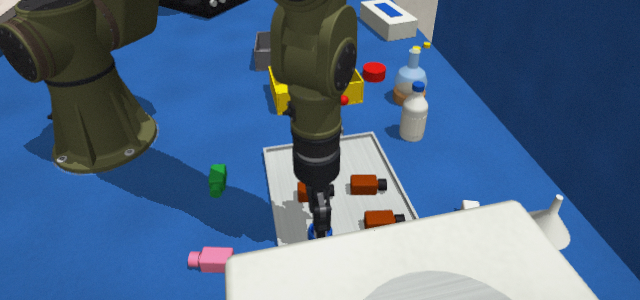

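The cap sits directly under the fingers (about (319,232) in the crop), still where I measured it. I go down and grip.

```bash
python3 -m inch '[[-0.2,-0.1,2.5,0,0.24],[0,0,1.1,0,0.24],[0,0,0,0,0.24],[0,0,0,0,0.7],[0,0,0,0,1],[0,0,0,0,1],[0,0,0,0,1]]'; python3 -m inch '[[0,0,-3,0,1],[0,0,-4,0,1],[0,0,-4,0,1],[0,0,-4,0,1],[0,0,-2,0,1],[0,3.8,0,0,1],[0,3.8,0,0,1],[0,3.8,0,0,1]]'
```

```text
clock: 14.12
tool_pos: [475.7, -369.3, 14.6]
tcp_rot: [0.001, 0.0, 1.0, -0.001]
wrist_force: [-0.6, 1.5, 6.5]
gripper_width: 41.4
gripper_force: 61.0
clock: 14.78
tool_pos: [474.9, -254.1, 184.1]
tcp_rot: [0.001, 0.001, 1.0, -0.001]
wrist_force: [0.3, 0.3, -0.8]
gripper_width: 41.6
gripper_force: 60.8
```

```bash
python3 -m inch '[[0,3.7,0,0,1],[0,3.7,0,0,1],[0,3.7,0,0,1],[0,3.7,0,0,1],[0,3.7,0,0,1],[0,3.7,0,0,1],[0,3.7,0,0,1],[0,3.7,0,0,1]]';python3 -m inch '[[0,3.7,0,0,1],[0,3.7,0,0,1],[0,0,0,0,1],[0,0,4,0,1],[0,0,4,0,1],[0,0,4,0,1],[0,0,2.3,0,1],[0,0,0,0,1]]'; python3 -m inch '[[0,0,0,0,0.24],[0,0,0,0,0.24],[0,0,0,0,0.24],[0,0,-4,0,0.24],[0,0,-4,0,0.24],[0,0,-4,0,0.24],[0,0,-3,0,0.24],[0,0,0,0,0.24]]'
python3 - <<'E'
from h import *
c=cam("top"); knob(c)
for o in parts(c): print(o)
print(parts(c,(220,280,158,250)))
E
```

```text
clock: 15.45
tool_pos: [474.8, 43.2, 183.6]
tcp_rot: [0.001, 0.001, 1.0, 0.0]
wrist_force: [0.9, -0.0, -0.4]
gripper_width: 41.7
gripper_force: 60.8
clock: 16.12
tool_pos: [470.8, 114.2, 35.5]
tcp_rot: [-0.004, 0.0, 1.0, -0.001]
wrist_force: [-0.6, 0.2, 0.4]
gripper_width: 41.8
gripper_force: 60.9
clock: 16.78
tool_pos: [479.8, 116.6, 198.4]
tcp_rot: [0.007, 0.0, 1.0, 0.002]
wrist_force: [0.2, 0.2, -0.2]
gripper_width: 65.1
gripper_force: 0.0
knob [322.9 182.2] 40 [580.8 -55.7  95. ]
('bottle', array([441.4, 183.9]), np.int32(239), array([ 589.3, -362.6]), array([29., 58.]), 88.40052795410156)
('bottle', array([404.1, 186. ]), np.int32(244), array([ 583.1, -265.6]), array([30., 58.]), 80.88213348388672)
('bottle', array([405. , 228.8]), np.int32(248), array([ 473.4, -266.1]), array([31., 56.]), 89.1786117553711)
[('cap', array([250., 180.]), np.int32(192), array([596.9, 130.2]), 7.8), ('cap', array([253.4, 202.7]), np.int32(156), array([535.9, 122.3]), 7.9), ('cap', array([254.5, 229.8]), np.int32(136), array([471.8, 117.1]), 8.1)]
```

All three caps are inside the yellow bin. Now the bottle at (473,-266).

```bash
python3 -m inch '[[0,-3.8,0,0,0.3],[0,-3.8,0,0,0.3],[0,-3.8,0,0,0.3],[0,-3.8,0,0,0.3],[0,-3.8,0,0,0.3],[0,-3.8,0,0,0.3],[0,-3.8,0,0,0.3],[0,-3.8,0,0,0.3]]';python3 -m inch '[[0,-3.9,0,0,0.3],[0,-3.9,0,0,0.3],[0,0,0,0.06,0.3],[0,0,4,0,0.3],[0,0,4,0,0.3],[0,0,4,0,0.3],[0,0,0,0,0.3],[0,0,0,0,0.3]]'
```

```text
clock: 17.5
tool_pos: [474.1, -190.5, 189.8]
tcp_rot: [0.0, 0.0, 1.0, -0.0]
wrist_force: [1.1, -0.1, -0.1]
gripper_width: 60.0
gripper_force: 0.0
clock: 18.17
tool_pos: [472.4, -265.5, 68.1]
tcp_rot: [-0.002, 0.03, 1.0, 0.001]
wrist_force: [-0.2, -0.2, 0.1]
gripper_width: 59.9
gripper_force: 0.0
```

```bash
python3 -m inch '[[0,0,4,0,0.3],[0,0,2.1,0,0.3],[0,0,0,0,0.3],[0,0,0,0,0.7],[0,0,0,0,1],[0,0,0,0,1],[0,0,0,0,1],[0,0,0,0,1]]'
```

```text
clock: 18.83
tool_pos: [476.9, -267.9, 11.5]
tcp_rot: [0.002, 0.03, 1.0, -0.001]
wrist_force: [0.3, 0.1, 7.1]
gripper_width: 31.2
gripper_force: 60.6
```

```bash
python3 -m inch '[[0,0,-3,0,1],[0,0,-4,0,1],[0,0,-4,0,1],[0,0,-4,0,1],[0,0,-2.5,-0.06,1],[0,0,0,0,1],[0.2,3.8,0,0,1],[0.2,3.8,0,0,1]]';python3 -m inch '[[0.2,3.8,0,0,1],[0.2,3.8,0,0,1],[0.2,3.8,0,0,1],[0.2,3.8,0,0,1],[0.2,3.8,0,0,1],[0.2,3.8,0,0,1],[0.2,3.8,0,0,1],[0.2,3.8,0,0,1]]';python3 -m inch '[[0.2,3.8,0,0,1],[0.2,3.8,0,0,1],[0.2,3.8,0,0,1],[0.2,3.8,0,0,1],[0.2,3.8,0,0,1],[0.2,3.8,0,0,1],[0.2,3.8,0,0.08,1],[0,0,0,0,1]]'
```

```text
clock: 19.5
tool_pos: [471.4, -191.3, 185.2]
tcp_rot: [0.002, 0.002, 1.0, -0.001]
wrist_force: [0.9, -0.3, -0.4]
gripper_width: 30.7
gripper_force: 59.8
clock: 20.17
tool_pos: [454.5, 115.4, 184.4]
tcp_rot: [0.001, 0.001, 1.0, 0.0]
wrist_force: [-0.1, 0.2, -0.2]
gripper_width: 31.2
gripper_force: 59.8
clock: 20.83
tool_pos: [440.6, 386.1, 184.1]
tcp_rot: [0.001, 0.039, 0.999, 0.002]
wrist_force: [-0.0, -0.9, -0.2]
gripper_width: 31.2
gripper_force: 59.8
```

```bash
python3 -m inch '[[0,-1.2,0,0,1],[0,0,3,0,1],[0,0,4,0,1],[0,0,4,0,1],[0,0,3,0,1],[0,0,1.2,0,1],[0,0,0,0,1],[0,0,0,0,1]]';python3 -m inch '[[0,0,0,0,0.48],[0,0,0,0,0.48],[0,0,0,0,0.48],[0,0,-3,0,0.48],[0,0,-4,0,0.48],[0,0,-4,0,0.48],[0,0,-4,-0.08,0.3],[0,0,0,0,0.3]]'
python3 - <<'E'
from h import *
c=cam("top"); knob(c)
for o in parts(c): print(o)
for o in parts(c,(128,198,168,268)): print(o)
E
```

```text
clock: 21.5
tool_pos: [439.8, 365.9, 31.6]
tcp_rot: [-0.0, 0.041, 0.999, -0.001]
wrist_force: [-0.1, 0.0, -0.1]
gripper_width: 30.8
gripper_force: 59.9
clock: 22.17
tool_pos: [444.0, 370.9, 191.2]
tcp_rot: [0.006, -0.001, 1.0, 0.005]
wrist_force: [1.4, 1.4, 0.5]
gripper_width: 59.8
gripper_force: 0.0
knob [322.8 182.3] 37 [580.4 -55.5  95. ]
('bottle', array([441.5, 183.9]), np.int32(238), array([ 589.5, -362.7]), array([29., 56.]), 88.32454681396484)
('bottle', array([404.1, 186. ]), np.int32(244), array([ 583.1, -265.6]), array([30., 58.]), 80.88213348388672)
('bottle', array([154.9, 240.5]), np.int32(259), array([438.2, 369.7]), array([32., 58.]), 85.10371398925781)
('cap', array([130. , 185.4]), np.int32(201), array([562.4, 441.4]), 24.7)
('cap', array([183.8, 169.4]), np.int32(110), array([618.4, 322.4]), 20.3)
('cap', array([194.5, 242.7]), np.int32(338), array([460. , 275.1]), 34.8)
('cap', array([141.7, 265.8]), np.int32(109), array([375.4, 392.1]), 18.6)
```

```bash
python3 -m inch '[[-0.84,-3.72,0,0,0.3],[-0.84,-3.72,0,0,0.3],[-0.84,-3.72,0,0,0.3],[-0.84,-3.72,0,0,0.3],[-0.84,-3.72,0,0,0.3],[-0.84,-3.72,0,0,0.3],[-0.84,-3.72,0,0,0.3],[-0.84,-3.72,0,0,0.3]]';python3 -m inch '[[-0.84,-3.72,0,0,0.3],[-0.84,-3.72,0,0,0.3],[-0.84,-3.72,0,0,0.3],[-0.84,-3.72,0,0,0.3],[-0.84,-3.72,0,0,0.3],[-0.84,-3.72,0,0,0.3],[-0.84,-3.72,0,0,0.3],[-0.84,-3.72,0,0,0.3]]';python3 -m inch '[[-0.84,-3.72,0,0,0.3],[0,0,0,0.12,0.3],[0,0,4,0,0.3],[0,0,4,0,0.3],[0,0,2,0,0.3],[0,0,0,0,0.3],[0,0,0,0,0.3]]'
```

```text
clock: 22.88
tool_pos: [506.7, 68.1, 181.3]
tcp_rot: [0.0, 0.0, 1.0, -0.0]
wrist_force: [0.2, 0.2, 0.2]
gripper_width: 59.8
gripper_force: 0.0
clock: 23.55
tool_pos: [573.7, -229.6, 181.1]
tcp_rot: [-0.0, 0.001, 1.0, 0.0]
wrist_force: [0.8, 0.4, 0.0]
gripper_width: 59.8
gripper_force: 0.0
clock: 24.13
tool_pos: [581.0, -264.4, 80.2]
tcp_rot: [-0.001, 0.06, 0.998, 0.001]
wrist_force: [1.0, -1.0, 0.4]
gripper_width: 59.9
gripper_force: 0.0
```

Position is right, so I go down 69 mm and grip, then lift and start across to the tote.

```bash
python3 -m inch '[[0,0,4,0,0.3],[0,0,2.9,0,0.3],[0,0,0,0,0.3],[0,0,0,0,0.7],[0,0,0,0,1],[0,0,0,0,1],[0,0,0,0,1],[0,0,0,0,1]]'; python3 -m inch '[[0,0,-3,0,1],[0,0,-4,0,1],[0,0,-4,0,1],[0,0,-4,0,1],[0,0,-2.5,-0.12,1],[0,0,0,0,1],[0.2,3.8,0,0,1],[0.2,3.8,0,0,1]]'
```

```text
clock: 24.8
tool_pos: [584.8, -266.1, 15.8]
tcp_rot: [0.003, 0.06, 0.998, -0.001]
wrist_force: [-1.0, -0.9, 8.7]
gripper_width: 31.0
gripper_force: 60.8
clock: 25.47
tool_pos: [579.0, -189.9, 188.8]
tcp_rot: [0.002, 0.003, 1.0, -0.001]
wrist_force: [-0.0, 0.9, -0.9]
gripper_width: 30.7
gripper_force: 59.9
```

```bash
python3 -m inch '[[0.15,3.63,0,0,1],[0.15,3.63,0,0,1],[0.15,3.63,0,0,1],[0.15,3.63,0,0,1],[0.15,3.63,0,0,1],[0.15,3.63,0,0,1],[0.15,3.63,0,0,1],[0.15,3.63,0,0,1]]';python3 -m inch '[[0.15,3.63,0,0,1],[0.15,3.63,0,0,1],[0.15,3.63,0,0,1],[0.15,3.63,0,0,1],[0.15,3.63,0,0,1],[0.15,3.63,0,0,1],[0.15,3.63,0,0.08,1],[0,0,0,0,1]]'
```

```text
clock: 26.13
tool_pos: [566.3, 103.2, 188.1]
tcp_rot: [0.001, 0.001, 1.0, 0.0]
wrist_force: [0.5, 0.0, 0.1]
gripper_width: 31.0
gripper_force: 59.9
clock: 26.8
tool_pos: [555.4, 362.1, 187.6]
tcp_rot: [0.0, 0.039, 0.999, 0.002]
wrist_force: [-0.2, -1.0, -0.9]
gripper_width: 30.9
gripper_force: 59.9
```

```bash
python3 -m inch '[[0,0,0,0,1],[0,0,4,0,1],[0,0,4,0,1],[0,0,4,0,1],[0,0,3,0,1],[0,0,0.8,0,1],[0,0,0,0,1],[0,0,0,0,1]]'
```

```text
clock: 27.47
tool_pos: [557.1, 355.1, 30.6]
tcp_rot: [0.0, 0.041, 0.999, 0.0]
wrist_force: [-0.3, -0.2, 0.9]
gripper_width: 30.8
gripper_force: 60.0
```

```bash
python3 -m inch '[[0,0,0,0,0.48],[0,0,0,0,0.48],[0,0,0,0,0.48],[0,0,-3,0,0.48],[0,0,-4,0,0.48],[0,0,-4,0,0.48],[0,0,-4,-0.08,0.3],[0,0,0,0,0.3]]';python3 -m inch '[[-0.17,-3.78,0,0,0.3],[-0.17,-3.78,0,0,0.3],[-0.17,-3.78,0,0,0.3],[-0.17,-3.78,0,0,0.3],[-0.17,-3.78,0,0,0.3],[-0.17,-3.78,0,0,0.3],[-0.17,-3.78,0,0,0.3],[-0.17,-3.78,0,0,0.3]]'
python3 - <<'E'
from h import *
c=cam("top"); knob(c)
for o in parts(c): print(o)
for o in parts(c,(138,190,175,263)): print(o)
for o in parts(c,(220,280,158,250)): print(o)
E
```

```text
clock: 28.13
tool_pos: [560.7, 358.5, 190.3]
tcp_rot: [0.006, -0.001, 1.0, 0.004]
wrist_force: [1.6, 0.6, 1.1]
gripper_width: 59.6
gripper_force: 0.0
clock: 28.8
tool_pos: [570.0, 51.5, 180.6]
tcp_rot: [0.001, 0.0, 1.0, 0.0]
wrist_force: [1.4, -0.4, 1.0]
gripper_width: 60.0
gripper_force: 0.0
knob [322.8 182.2] 38 [580.6 -55.6  95. ]
('bottle', array([441.4, 184. ]), np.int32(240), array([ 589.2, -362.5]), array([30., 59.]), 83.63790130615234)
('bottle', array([161.6, 194. ]), np.int32(253), array([557.9, 357.8]), array([32., 58.]), 85.49388885498047)
('bottle', array([141.6, 247.6]), np.int32(180), array([419.6, 403.9]), array([57., 21.]), 2.551600933074951)
```

```bash
python3 - <<'E'
from h import *
c=cam("top"); 
for o in parts(c,(80,190,175,300)):
  if o[0]=="bottle": print(o)
cv2.imwrite("pics/tote.png",cv2.resize(c["image"][130:300,80:300],None,fx=3,fy=3))
E
```

```text
('bottle', array([161.5, 194. ]), np.int32(252), array([557.9, 357.8]), array([32., 59.]), 85.51734161376953)
('bottle', array([139.3, 247.7]), np.int32(285), array([419.2, 409.9]), array([55., 34.]), 2.461686611175537)
```

View pics/tote.png

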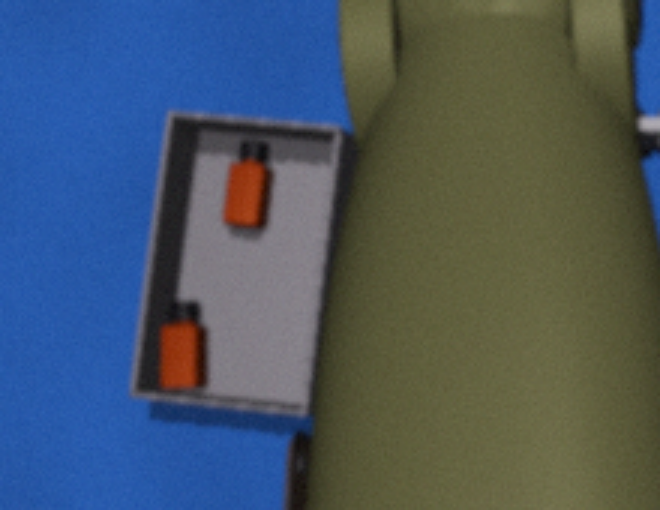

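One bottle in the tote has been knocked towards its left wall (crop (181,345)), but it is still inside. I'll look again at the end. Now the last bottle, at (589,-362).

```bash
python3 -m inch '[[-0.17,-3.78,0,0,0.3],[-0.17,-3.78,0,0,0.3],[-0.17,-3.78,0,0,0.3],[-0.17,-3.78,0,0,0.3],[-0.17,-3.78,0,0,0.3],[-0.17,-3.78,0,0,0.3],[-0.17,-3.78,0,0,0.3],[-0.17,-3.78,0,0,0.3]]';python3 -m inch '[[-0.17,-3.78,0,0,0.3],[-0.17,-3.78,0,0,0.3],[-0.17,-3.78,0,0.08,0.3],[0,0,0,0,0.3],[0,0,4,0,0.3],[0,0,4,0,0.3],[0,0,2,0,0.3],[0,0,0,0,0.3]]'
```

```text
clock: 29.57
tool_pos: [583.7, -250.5, 180.4]
tcp_rot: [0.001, 0.0, 1.0, -0.0]
wrist_force: [0.6, 0.0, -0.4]
gripper_width: 59.7
gripper_force: 0.0
clock: 30.23
tool_pos: [585.0, -359.9, 73.9]
tcp_rot: [-0.004, 0.04, 0.999, 0.002]
wrist_force: [-1.3, 1.0, -0.3]
gripper_width: 59.8
gripper_force: 0.0
```

```bash
python3 -m inch '[[0,0,4,0,0.3],[0,0,2.7,0,0.3],[0,0,0,0,0.3],[0,0,0,0,0.7],[0,0,0,0,1],[0,0,0,0,1],[0,0,0,0,1],[0,0,0,0,1]]'; python3 -m inch '[[0,0,-3,0,1],[0,0,-4,0,1],[0,0,-4,0,1],[0,0,-4,0,1],[0,0,-2.5,-0.08,1],[0,0,0,0,1],[0.4,3.7,0,0,1],[0.4,3.7,0,0,1]]'
```

```text
clock: 30.9
tool_pos: [590.4, -363.9, 15.9]
tcp_rot: [0.002, 0.04, 0.999, -0.001]
wrist_force: [0.1, 0.5, 6.8]
gripper_width: 31.1
gripper_force: 60.7
clock: 31.57
tool_pos: [580.5, -289.7, 188.7]
tcp_rot: [0.001, 0.002, 1.0, -0.001]
wrist_force: [0.4, 0.1, -0.9]
gripper_width: 30.8
gripper_force: 59.8
```

```bash
python3 -m inch '[[0.65,3.62,0,0,1],[0.65,3.62,0,0,1],[0.65,3.62,0,0,1],[0.65,3.62,0,0,1],[0.65,3.62,0,0,1],[0.65,3.62,0,0,1],[0.65,3.62,0,0,1],[0.65,3.62,0,0,1]]';python3 -m inch '[[0.65,3.62,0,0,1],[0.65,3.62,0,0,1],[0.65,3.62,0,0,1],[0.65,3.62,0,0,1],[0.65,3.62,0,0,1],[0.65,3.62,0,0,1],[0.65,3.62,0,0,1],[0.65,3.62,0,0,1]]';python3 -m inch '[[0.65,3.62,0,0.08,1],[0,0,0,0,1],[0,0,4,0,1],[0,0,4,0,1],[0,0,4,0,1],[0,0,3,0,1],[0,0,0.6,0,1],[0,0,0,0,1]]'
```

```text
clock: 32.23
tool_pos: [527.9, 2.6, 188.2]
tcp_rot: [0.001, 0.001, 1.0, 0.0]
wrist_force: [0.5, 0.3, -0.6]
gripper_width: 30.8
gripper_force: 59.8
clock: 32.9
tool_pos: [476.1, 292.6, 188.3]
tcp_rot: [0.001, 0.001, 1.0, 0.0]
wrist_force: [0.8, -0.0, 0.4]
gripper_width: 31.1
gripper_force: 59.8
clock: 33.57
tool_pos: [468.5, 325.4, 29.8]
tcp_rot: [-0.002, 0.041, 0.999, -0.001]
wrist_force: [0.7, -0.5, -1.2]
gripper_width: 30.8
gripper_force: 59.9
```

```bash
python3 -m inch '[[0,0,0,0,0.48],[0,0,0,0,0.48],[0,0,0,0,0.48],[0,0,-3,0,0.48],[0,0,-4,0,0.48],[0,0,-4,0,0.48],[0,0,-4,-0.08,1],[0,0,-2,0,1]]';python3 -m inch '[[0,-4,0,0,1],[0,-4,0,0,1],[0,-4,0,0,1],[-1.2,-4,0,0,1],[-1.2,-4,0,0,1],[-1.2,-4,0,0,1],[-1.2,-4,0,0,1],[0,0,0,0,1]]'
python3 - <<'E'
from h import *
c=cam("top"); knob(c)
for o in parts(c): print(o)
for o in parts(c,(80,190,175,300)):
  if o[0]=="bottle": print(o)
print("wash cap",at(c,343,109,145),"flask neck",at(c,278,90,150),"lid",at(c,229,129,35))
cv2.imwrite("pics/t3.png",c["image"])
s=cam("side");cv2.imwrite("pics/s3.png",cv2.resize(s["image"][100:260,230:460],None,fx=3,fy=3))
E
```

```text
clock: 34.23
tool_pos: [472.4, 328.4, 208.8]
tcp_rot: [0.004, -0.001, 1.0, 0.003]
wrist_force: [1.0, 0.6, -0.9]
gripper_width: 21.1
gripper_force: 0.0
clock: 34.9
tool_pos: [520.2, 40.9, 203.4]
tcp_rot: [0.002, 0.004, 1.0, -0.001]
wrist_force: [0.7, 0.3, 0.2]
gripper_width: 0.4
gripper_force: 0.0
knob [322.8 182.3] 36 [580.3 -55.4  95. ]
('bottle', array([161.6, 194.1]), np.int32(252), array([557.7, 357.8]), array([32., 59.]), 84.41813659667969)
('bottle', array([171.2, 228.2]), np.int32(256), array([469.9, 328.4]), array([32., 57.]), 83.39839172363281)
('bottle', array([139.2, 247.7]), np.int32(285), array([419.1, 410. ]), array([55., 34.]), 2.461686611175537)
wash cap [ 746.7 -100.8  145. ] flask neck [790.5  52.1 150. ] lid [729.3 187.1  35. ]
```

View pics/t3.png

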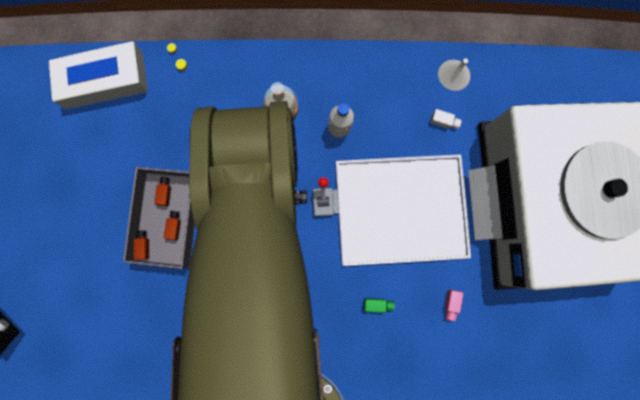

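View pics/s3.png

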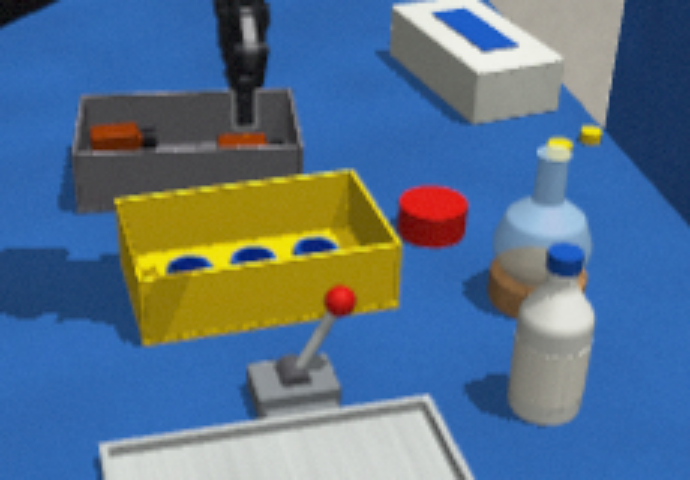

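The tray is empty and 3 caps and 3 bottles are in their bins. The knocked bottle (side crop (115,137)) looks rather high, so I triangulate it.

```bash
python3 - <<'E'
from h import *
t=cam("top");s=cam("side")
b=[o for o in blobs(s,(0,150,60),(18,255,255),15,(255,335,125,160))]
for o in b: print(o[0],o[1],cv2.boundingRect(o[3].astype(np.uint8)))
for z in(15,21,30,40,50):
    X=at(t,139.2,247.7,z); print(z,X,proj(s,X))
print(proj(s,[470,328,21]),proj(s,[470,328,37]))
# tote rim in side view, left-back corners
print([proj(s,[x,y,70]).round(0).tolist() for x,y in((618,411),(606,252),(371,273),(381,427))])
E
```

```text
[268.27737226 145.26277372] 137 (260, 141, 18, 9)
[309.79245283 146.24528302] 53 (303, 145, 16, 4)
15 [419.3 416.9  15. ] [[268.31966657 146.77438498]]
21 [419.2 414.5  21. ] [[268.18832864 145.50827723]]
30 [419.2 410.9  30. ] [[268.03364156 143.58750805]]
40 [419.1 406.9  40. ] [[267.83007426 141.42923536]]
50 [419.  402.9  50. ] [[267.62392271 139.24281536]]
[[285.0506749  155.96143948]] [[284.78232322 151.57803567]]
[[[326.0, 129.0]], [[330.0, 150.0]], [[253.0, 153.0]], [[256.0, 132.0]]]
```

It lies on the tote floor against the wall, so that's fine. Now to the far side of the lever.

```bash
python3 -m inch '[[-3.1,-2.4,0,0,1],[-3.1,-2.4,0,0,1],[-3.1,-2.4,0,0,1],[-3.1,-2.4,0,0,1],[0,0,0,0,1],[0,0,0,0,1]]'
```

```text
clock: 35.6
tool_pos: [642.6, -48.2, 200.6]
tcp_rot: [-0.0, 0.0, 1.0, 0.0]
wrist_force: [-0.7, -0.3, -0.2]
gripper_width: -0.1
gripper_force: 0.0
```

```bash
python3 -m inch '[[0,-0.8,4,0,1],[0,0,4,0,1],[0,0,4,0,1],[0,0,0.3,0,1],[0,0,0,0,1],[0,0,0,0,1]]'; python3 -m inch '[[1.5,0,0,0,1],[1.5,-0.1,0,0,1],[1.5,-0.1,0,0,1],[1.5,-0.1,0,0,1],[1.5,0,0,0,1],[1.5,-0.1,0,0,1],[1.0,0,0,0,1],[0,0,0,0,1]]'; python3 -m inch '[[0.5,0,0,0,1],[0.4,0,0,0,1],[0,0,0,0,1],[0,0,0,0,1]]'
```

```text
clock: 36.1
tool_pos: [642.2, -55.7, 80.5]
tcp_rot: [0.001, -0.0, 1.0, 0.0]
wrist_force: [1.6, 0.5, 0.2]
gripper_width: -0.3
gripper_force: 0.0
clock: 36.77
tool_pos: [541.7, -60.7, 81.1]
tcp_rot: [0.002, 0.0, 1.0, -0.0]
wrist_force: [-0.4, 0.1, -0.3]
gripper_width: 0.1
gripper_force: 0.0
clock: 37.1
tool_pos: [532.9, -60.8, 78.4]
tcp_rot: [0.0, 0.0, 1.0, 0.0]
wrist_force: [-0.7, -0.3, -0.1]
gripper_width: 0.3
gripper_force: 0.0
```

```bash
python3 -m inch '[[0.4,0,0,0,1],[0,0,0,0,1],[0,0,0,0,1]]'; python3 -m inch '[[0.4,0,0,0,1],[0,0,0,0,1],[0,0,0,0,1]]'; python3 -m inch '[[0.3,0,0,0,1],[0,0,0,0,1]]'; python3 -m inch '[[0.3,0,0,0,1],[0,0,0,0,1]]'
```

```text
clock: 37.35
tool_pos: [528.6, -60.8, 78.1]
tcp_rot: [-0.0, 0.0, 1.0, 0.0]
wrist_force: [0.1, 0.1, -0.2]
gripper_width: 0.1
gripper_force: 0.3
clock: 37.6
tool_pos: [528.2, -60.7, 79.0]
tcp_rot: [0.003, 0.0, 1.0, 0.0]
wrist_force: [10.0, 0.3, -6.5]
gripper_width: -0.2
gripper_force: 4.8
clock: 37.77
tool_pos: [528.0, -60.6, 79.6]
tcp_rot: [0.006, 0.0, 1.0, 0.0]
wrist_force: [16.6, 1.3, -9.8]
gripper_width: 0.2
gripper_force: 8.2
clock: 37.93
tool_pos: [527.9, -60.5, 80.4]
tcp_rot: [0.008, -0.0, 1.0, 0.001]
wrist_force: [22.2, 1.9, -12.0]
gripper_width: 0.3
gripper_force: 11.2
```

The lever is hard against its stop. I back off, rise clear, and check before handing in.

```bash
python3 -m inch '[[-2,0,0,0,1],[-3,0,0,0,1],[0,0,-4,0,1],[0,0,-4,0,1],[0,0,-4,0,1],[0,4,0,0,1],[0,4,0,0,1],[0,0,0,0,1]]'; python3 -m inch '[[0,0,0,0,1],[0,0,0,0,1],[0,0,0,0,1]]'
python3 - <<'E'
from h import *
c=cam("top"); knob(c)
for o in parts(c): print(o)
for o in parts(c,(80,190,175,300)):
  if o[0]=="bottle": print(o)
cv2.imwrite("pics/t4.png",c["image"])
E
```

```text
clock: 38.6
tool_pos: [568.9, 24.4, 199.1]
tcp_rot: [0.001, -0.002, 1.0, 0.002]
wrist_force: [-0.2, 0.6, -0.5]
gripper_width: -0.1
gripper_force: 0.0
clock: 38.85
tool_pos: [568.3, 18.4, 197.9]
tcp_rot: [-0.001, 0.001, 1.0, -0.0]
wrist_force: [-0.2, -0.2, -0.3]
gripper_width: -0.0
gripper_force: 0.0
knob [325.1 213.3] 48 [505.5 -61.3  95. ]
('bottle', array([161.6, 194.1]), np.int32(253), array([557.6, 357.7]), array([32., 58.]), 85.49388885498047)
('bottle', array([171.2, 228.3]), np.int32(259), array([469.7, 328.4]), array([33., 57.]), 83.34388732910156)
('bottle', array([139.2, 247.7]), np.int32(284), array([419.2, 410. ]), array([55., 34.]), 2.461686611175537)
```

View pics/t4.png

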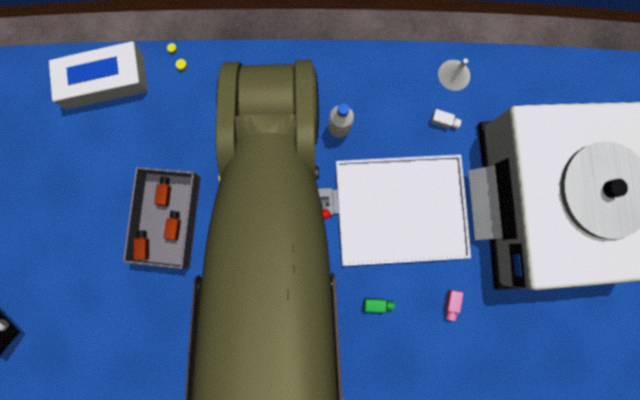

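The tray is empty, the knob is back at (325,213) running, the bottles are in the tote and the arm is clear. I hand the job in.

```bash
python3 -c "
from cell import r
print(r.finish_job())"
```

```text
the job is handed in; nothing more can be done
None
```

The job is handed in (no verdict was returned): I paused the dryer first, put all 3 amber bottles in the grey tote and all 3 blue caps in the yellow bin, then pulled the lever back to running, never touching the flask, lid or wash bottle.

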